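# Slide the tray of rolls into the bread display bay

### The job

Slide the small wooden tray with its two rolls into the display bay: push it in through the gap in the front rail, under the glass, until it is against the rear fence, then slide it left along behind the rail until it is right up against the left end wall and the sprung catch has popped out into the notch in the tray's front wall. Keep the tray flat on the counter and the rolls in it, push it gently, do not bang the glass, and leave the jar, sign and plates where they stand.

Things in the scene. Friction and masses are not known exactly. Their poses are not given: they have to be found in the camera images.
- case: Dark wood bay fixed on the counter, no floor of its own, turned up to 0.08 rad. Origin: on the counter, middle of the rail gap, mid rail thickness; x into the bay, y left, z up. In its frame (mm): front rail x -9 to 9, 24 high, y -190 to 200 with a gap y -93 to 93; inner faces: rear fence x = 123 (50 high), right end wall y = -190, left end wall y = 200 (walls 16 thick, 130 high).
- guard_edge (a point): Front lower edge of the fixed clear glass guard, at mid width: bay frame x = 28, y = 5, z = 129 mm. The glass (8 mm thick) runs back from here to x = 139 and over the bay's whole width. In front of it the bay is open from above, but an upright gripper's body would hit the glass: slant the fingers in under it by some 25 to 45 degrees.
- home (a point): On the counter in the bay, at bay frame x = 68, y = 115 mm: where the tray's origin is when it is fully home, against both the left end wall and the rear fence, square to the bay (x may be 64 to 68).
- tray: Loose brown wooden tray, 110 mm deep (x), 170 wide (y), walls 30 high, 6 thick, floor 6 thick, about 0.25 to 0.5 kg. Origin: centre of underside; x to its rear side (to the bay), y left. Front wall (x = -55) has an open notch, y = -23 to 23. Starts before the rail, turned up to 0.2 rad, up to 90 mm off the gap. Play: 4 mm between rail and rear fence, 8 mm each side in the gap.
- catch (a joint): Steel spring catch in the rear face of the left rail. 0 = fully out, 10 mm proud of the rail; 0.010 = pressed flush (spring 2 to 4 N). 25 degree ramp towards the gap, square end beyond: the tray's front left corner presses it in as the tray slides left by some 6 mm (push 3 to 10 N in all), it rubs along the front wall and springs out into the notch 5 to 10 mm before the tray meets the end wall.
- catch_home (a point): Fixed point where the catch's tip stands when out: bay frame x = 19, y = 115, z = 13 mm. The catch is 34 mm long along the rail and 14 mm high.
- roll0: Loose brown bread roll, rigid, 70 mm across, 46 mm high, 50 g, standing on the tray's floor in its right half. Origin: centre of its underside.
- roll1: The same roll in the tray's left half.
- jar: Bystander: jar, 68 mm across, 95 mm high, origin at the centre of its underside.
- sign: Bystander: blank black sign on a wooden foot, 90 mm wide, 76 mm high, origin at the centre of its underside.
- plates: Bystander: white stacked plates, 110 mm across, 22 mm high, origin at the centre of the underside.
There are look-alikes about, which are no part of the job. Of the things that look like the tray, the middle-sized one is meant. What is shaped like the roll1 but purple is not meant.

How it is judged:
By the outcome, as a careful person would: the job done as asked, in the order asked, and still so for the second after the job is handed in, with the robot touching nothing.
It also fails if it takes over 70 s, if anything falls off the work surface, if the arm or the gripper's body presses on something with over 40 N, if the wrist force passes 120 N, or if a joint passes its speed limit or range.

### The arm

A 6-joint arm with a two-finger parallel gripper is mounted at the origin on the work surface. World frame = base frame: x ahead of the robot, y to its left, z up, the work surface at z = 0. Lengths are in m, angles in rad, forces in N, time in s.
With the tool pointing down it reaches from about 0.325 to 0.775 m from the base axis. Payload 5.5 kg.
Tool frame: the origin (TCP) lies between the finger pads; the fingertips stand 22 mm ahead of it and the grasp point (between the pads) lies 3 mm ahead of it (robot.tips_ahead is the z of the fingertips in the tool frame, in m); z points along the fingers, y is the line along which they close (so a half turn about z gives the same grasp; the last joint's range is limited). The gripper opens to 85 mm and grips with 20 to 120 N. Pads are 22 mm wide; open, the fingers measure 114 mm over their backs; the gripper's body (76 mm by 85 mm) begins 54 mm behind the grasp point. The pads swing forward as they close: fully open they stand 13 mm farther back than shut.
Start: joints at [-1.16, 0.091, 1.231, -0, 1.82, -0.057], TCP at [0.271, -0.536, 0.253] pointing down, gripper open.
Joint ranges: [-2.87, 2.87], [-0.86, 2.18], [0.17, 2.46], [-1.51, 4.65], [0.06, 2.69], [-2.65, 2.65]. Speed limits (rad/s): [2.57, 2.57, 3.01, 3.14, 3.14, 3.14].

### API

Orientations are given as a unit quaternion [x, y, z, w].
In Python, from workcell import robot, effector, ik, monitor, optics, finish_job gives the robot as it stands. Calls block until the motion is done:
- robot.movep(position, orientation): joint-space move of the TCP to a pose.
- robot.line_to(position, attitude=None, vel=0.15): straight line of the TCP; attitude=None keeps the orientation; vel is the mean speed in m/s.
- robot.goto_joints(angles): joint-space move.
- effector.command_gripper(opening, grasp_force=None): finger opening in m; grasp_force is the grip in N (None keeps the last); returns when the fingers have stopped.
- robot.pause(seconds).
- ik(position, orientation): joint angles nearest the present ones, or None.
- monitor.sense(): the state.
- optics.grab_frame(name): name is "scene" or "top" or "wrist"; returns the picture (480x640x3 uint8, red, green, blue); there is no depth.
- optics.camera_info(name): a dict with "intrinsics" (3x3 intrinsics, pixels), "extrinsics" (4x4, takes a point from camera to world coordinates); the wrist camera has in their place "tool_from_camera" (4x4, takes a point from camera to tool coordinates, whose origin is the TCP and whose axes are the flange's). Camera axes: x right, y down, z forward; pixel columns grow to the right and rows downward; lengths in m; the calibration is good to about 2 mm. A picture is of the moment at which its call begins: read the wrist's pose just before it. camera_info takes no time and is no camera call.
A pose or a line that the arm cannot do raises robot.Unreachable and nothing moves.
- finish_job(): hands the job in; it is judged then, once.
The state is a dict: "time": time; "joint_positions": joint angles; "qd": joint speeds; "effort": joint torques, N m; "tool_pos": TCP position; "tcp_rot": TCP orientation; "force": force on the tool from outside, world axes, zero at the start; "moment": the same for the moment, N m; "grip_width": finger opening in m; "grip_force": force on a finger pad.
Only numpy, scipy, OpenCV 4.12 (cv2) and the standard library are available. Lean on these libraries where they do the work, as an engineer would, in place of code of your own. Each camera call takes 0.05 s, during which the arm holds its last target. There are 200 camera calls.

## Working session

There is one attempt and no reset: what is moved stays moved. The work goes in short steps, each a Python script; the robot and the scene stay as the last script left them, time stands still between calls to the robot, and variables do not carry over. Pictures are saved under pics/ and viewed, at most 10 in all, crops included, and the job is handed in when it is done.

```bash
mkdir -p pics; ls
python3 - <<'E'
from workcell import robot, effector, ik, monitor, optics
import cv2,numpy as np
np.set_printoptions(precision=4,suppress=True)
for n in("scene","top"):
    cv2.imwrite(f"pics/{n}0.png",optics.grab_frame(n)[:,:,::-1])
    print(n,optics.camera_info(n))
print(optics.camera_info("wrist"));print(monitor.sense())
E
```

```text
pics
scene {'intrinsics': array([[485.7543,   0.    , 311.808 ],
       [  0.    , 485.7543, 239.3101],
       [  0.    ,   0.    ,   1.    ]]), 'extrinsics': array([[ 0.687 ,  0.5705, -0.4501,  1.0046],
       [ 0.7267, -0.5416,  0.4226, -0.491 ],
       [-0.0027, -0.6174, -0.7866,  1.0191],
       [ 0.    ,  0.    ,  0.    ,  1.    ]])}
top {'intrinsics': array([[507.8924,   0.    , 318.0729],
       [  0.    , 507.8924, 240.7912],
       [  0.    ,   0.    ,   1.    ]]), 'extrinsics': array([[ 0.0415, -0.9742,  0.2219,  0.286 ],
       [-0.9991, -0.0397,  0.0126, -0.0052],
       [-0.0034, -0.2222, -0.975 ,  1.0926],
       [ 0.    ,  0.    ,  0.    ,  1.    ]])}
{'intrinsics': array([[355.6191,   0.    , 325.5557],
       [  0.    , 355.6191, 239.2247],
       [  0.    ,   0.    ,   1.    ]]), 'tool_from_camera': array([[-0.    , -0.9646, -0.2635,  0.0656],
       [ 1.    ,  0.0001, -0.0002, -0.0006],
       [ 0.0002, -0.2635,  0.9646, -0.1212],
       [ 0.    ,  0.    ,  0.    ,  1.    ]])}
{'time': 0.1, 'joint_positions': array([-1.1597,  0.0918,  1.2318, -0.    ,  1.8197, -0.0567]), 'qd': array([-0.0005, -0.0004, -0.0028, -0.0014, -0.0002, -0.0004]), 'effort': array([  0.0031, -46.0218, -41.9217,   0.0001,   0.0106,  -0.    ]), 'tool_pos': array([ 0.2705, -0.5353,  0.2523]), 'tcp_rot': array([ 0.9728,  0.2318, -0.0002, -0.0008]), 'force': array([-0.2571, -0.0511, -0.5884]), 'moment': array([0.0493, 0.0115, 0.0472]), 'grip_force': 0.0, 'grip_width': 0.08511113117085539}
```

View pics/scene0.png

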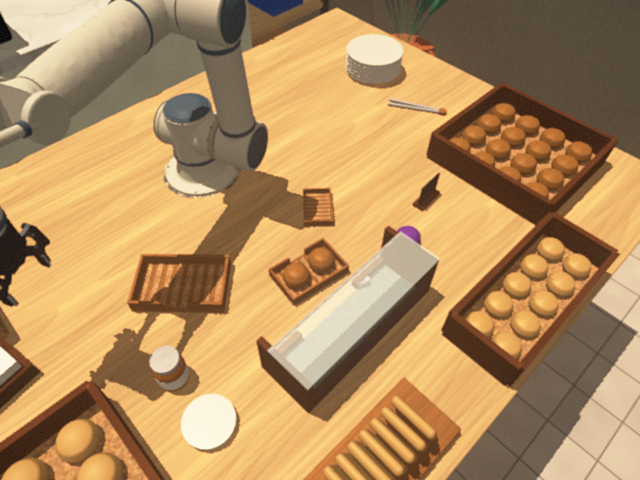

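View pics/top0.png

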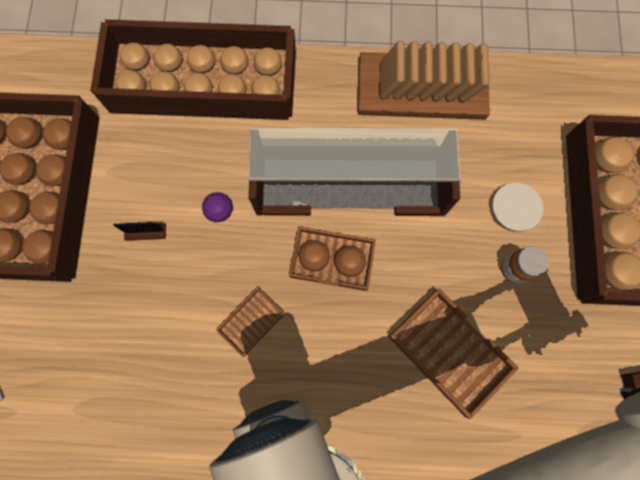

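The top view shows three tray-like things: an empty small one at (251,320), the one with two rolls at (333,258), and an empty large one at (452,352). The middle-sized one, with both brown rolls at (314,255) and (351,261), is the one I want. The purple ball at (217,207) is a decoy. The bay is at (353,170), with the catch near (300,205). The jar is at (525,264), the plates at (517,206) and the sign at (140,230). I'll check this in a close crop.

Run:
```python
import cv2
a=cv2.imread("pics/top0.png")[120:300,235:475]
cv2.imwrite("pics/topc.png",cv2.resize(a,None,fx=3.3,fy=3.3,interpolation=cv2.INTER_CUBIC))
a=cv2.imread("pics/scene0.png")[220:410,250:450]
cv2.imwrite("pics/scc.png",cv2.resize(a,None,fx=3,fy=3,interpolation=cv2.INTER_CUBIC))
```

```text
(no output)
```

View pics/topc.png

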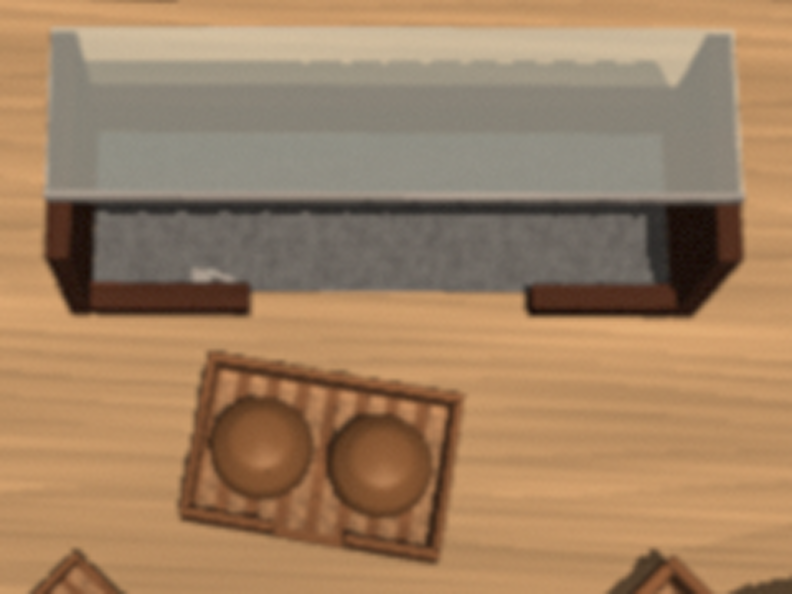

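View pics/scc.png

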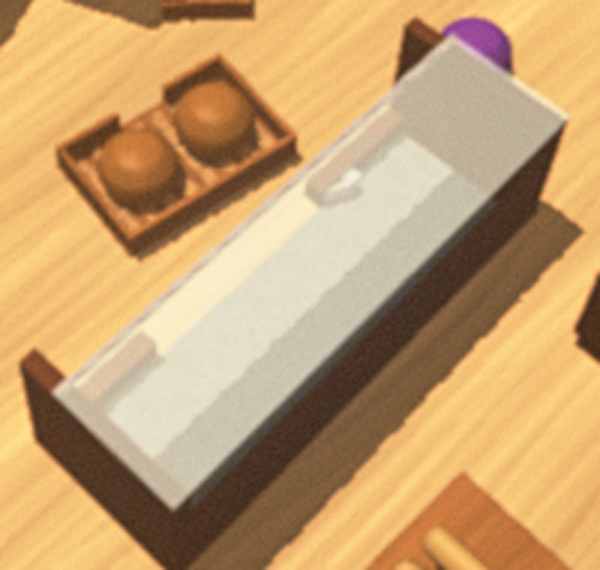

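The crops confirm the choice: the tray holds two brown rolls and its notch faces the robot. In the top crop its rim corners are at about (210,355), (462,397), (437,560) and (182,517). The rail gap ends at x = 249 and x = 527, and the catch is at (210,275). I'll fit both poses from the two views.

```bash
cat > h.py <<'E'
import numpy as np, cv2
from scipy.optimize import least_squares
from scipy.spatial.transform import Rotation as R
from workcell import robot, effector, ik, monitor, optics, finish_job
np.set_printoptions(precision=4,suppress=True)
def proj(n,P):
    c=optics.camera_info(n);K=np.array(c["intrinsics"]);T=np.linalg.inv(c["extrinsics"])
    q=(T[:3,:3]@np.atleast_2d(P).T).T+T[:3,3]; q=q@K.T; return q[:,:2]/q[:,2:]
def tf(p,L):   # p = x,y,z,yaw
    return np.asarray(L)@R.from_euler('z',p[3]).as_matrix().T+np.array(p[:3])
def fit(obs,p0,free_z=True):  # obs: {cam:[(local mm,pixel)]}
    def f(p):
        p=np.array(p) if free_z else np.array([p[0],p[1],0,p[2]])
        return np.concatenate([(proj(n,tf(p,np.array([o[0] for o in v])/1e3))-np.array([o[1] for o in v])).ravel() for n,v in obs.items()])
    r=least_squares(f,p0,loss='soft_l1'); return r.x,f(r.x)
E
python3 - <<'E'
from h import *
t=lambda a,b:(235+a/3.3,120+b/3.3)
s=lambda a,b:(250+a/3,220+b/3)
tray={"top":[((55,85,30),t(210,355)),((55,-85,30),t(462,397)),((-55,-85,30),t(437,560)),((-55,85,30),t(182,517))],
"scene":[((-55,85,30),s(220,57)),((-55,-85,30),s(59,155)),((55,85,30),s(297,135)),((55,-85,30),s(133,242))]}
case={"top":[((9,93,24),t(249,283)),((9,-93,24),t(527,285)),((-9,93,0),t(249,316)),((-9,-93,0),t(527,315)),((28,5,129),t(395,200))],
"scene":[((9,93,0),s(318,207)),((-9,93,24),s(307,182)),((9,-93,24),s(156,345))]}
for nm,o in(("tray",tray),("case",case)):
    for k in (["top"],["scene"],["top","scene"]):
        p,r=fit({n:o[n] for n in k},[.5,0,0,0]); print(nm,k,p,r)
    print(fit(o,[.5,0,0],False)[0])
print(robot.tips_ahead)
E
```

```text
tray ['top'] [ 0.4958 -0.0247 -0.0249 -0.1269] [ 0.1287  0.2703 -0.0249  0.057   0.2228 -0.1242 -0.3369 -0.1908]
tray ['scene'] [ 0.4877 -0.0144 -0.0258 -0.1109] [-0.7028 -0.1391 -0.1495 -0.8803  0.13    0.9249  0.6445  0.113 ]
tray ['top', 'scene'] [ 0.4939 -0.023  -0.0122 -0.1214] [-1.1228 -0.1934 -0.3345 -0.6735  0.0995 -0.2467 -1.4465 -0.0424 -0.9336
 -0.1162 -1.5523 -0.8735 -0.0906  1.5618 -0.858   0.7997]
[ 0.4944 -0.0243 -0.1227]
case ['top'] [ 0.6025 -0.0651  0.0021  0.038 ] [ 0.1393 -0.5715  0.927  -0.9704  0.2757  0.3146 -0.3959  0.8287 -0.8642
  0.2544]
case ['scene'] [ 0.6125 -0.073   0.0148  0.0369] [ 0.5786  0.821  -0.6934 -0.6388  0.0682 -0.0836]
case ['top', 'scene'] [ 0.6046 -0.0652 -0.004   0.0364] [ 0.2831 -0.7615  0.5849 -1.0312  0.4034  0.0661 -0.7377  0.7077 -0.9635
  0.2666 -0.0828  1.0855 -1.2685 -0.1967  0.3829 -0.7101]
[ 0.6041 -0.0653  0.035 ]
0.022
```

```bash
cat >> h.py <<'E'
CASE=[.6042,-.0653,0,.0355]
def W(x,y,z): return tf(CASE,[x/1e3,y/1e3,z/1e3])   # bay mm -> world
def B(p): return 1e3*(R.from_euler('z',CASE[3]).as_matrix().T@(np.array(p)-np.array(CASE[:3])))
def att(slant,ydir):  # tool z slanted into the bay by slant deg, closing axis along bay ydir
    z=np.array([np.sin(np.radians(slant)),0,-np.cos(np.radians(slant))]); y=np.array(ydir,float)
    return R.from_matrix(R.from_euler('z',CASE[3]).as_matrix()@np.column_stack([np.cross(y,z),y,z])).as_quat()
def tipW(x,y,z,q,ahead=.022): return W(x,y,z)-ahead*R.from_quat(q).as_matrix()[:,2]
def st(tag="",base=0):
    s=monitor.sense(); print(tag,"t%.1f"%s["time"],"bayTCP",B(s["tool_pos"]).round(1),"F",(s["force"]-base).round(1),"w%.3f"%s["grip_width"]); return s
E
python3 - <<'E'
from h import *
j0=monitor.sense()["joint_positions"]
best=None
for s in(1,-1):
    q=att(0,[s,0,0]); j=ik(W(-108,165,150),q)
    print(s,j)
    if j is not None and (best is None or abs(j-j0).max()<best[0]): best=(abs(j-j0).max(),q)
q=best[1]
robot.movep(W(-108,165,150),q)
effector.command_gripper(.05)
robot.line_to(W(-108,165,34),vel=.15)
b=st("down")["force"]
robot.line_to(W(-108,97,34),vel=.035)
st("pushed",b)
cv2.imwrite("pics/t1.png",optics.grab_frame("top")[:,:,::-1])
robot.line_to(W(-108,125,34),vel=.1)
robot.line_to(W(-108,150,150),vel=.2)
cv2.imwrite("pics/t2.png",optics.grab_frame("top")[:,:,::-1]);st()
a=np.hstack([cv2.resize(cv2.imread(f"pics/t{i}.png")[170:310,270:430],None,fx=2.5,fy=2.5,interpolation=cv2.INTER_CUBIC) for i in(1,2)])
cv2.imwrite("pics/t12.png",a)
E
```

```text
1 [ 0.1247 -0.1771  1.6737 -0.      1.6449  0.0892]
-1 None
down t3.9 bayTCP [-107.3  165.1   35.1] F [0.5 1.1 0.2] w0.050
pushed t6.0 bayTCP [-108.   97.   34.] F [-1.1  0.  -0.4] w0.050
 t7.2 bayTCP [-108.8  149.6  148. ] F [-0.2  0.1 -0.1] w0.050
```

View pics/t12.png

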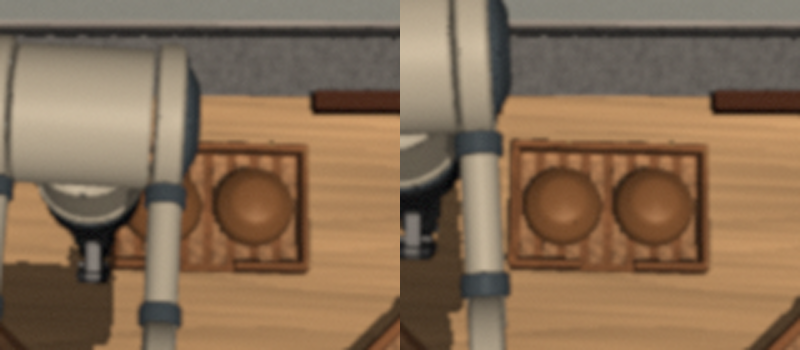

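The tray now sits square to the bay. In the right-hand half of the picture its rim corners are at (512,141), (707,145), (707,271) and (510,265), and both rolls are still in place. I'll refit its pose.

Run:
```python
from h import *
t=lambda a,b:(270+(a-400)/2.5,170+b/2.5)
o={"top":[((55,85,30),t(512,141)),((55,-85,30),t(707,145)),((-55,-85,30),t(707,271)),((-55,85,30),t(510,266))]}
p,r=fit(o,[.5,0,0],False);print(B([p[0],p[1],0]),p[2]-CASE[3],r)
# rail end pixel vs prediction
print(proj("top",W(9,-93,24)),proj("top",W(-9,-93,24)),"seen",t(711,92),t(711,108))
for sl in (40,45):
  for s in(1,-1):
    q=att(sl,[0,s,0])
    for x,y,z in((-185,0,60),(-175,0,12),(4,0,12),(20,-108,60),(50,-108,14),(50,20,14)): print(sl,s,(x,y,z),ik(tipW(x,y,z,q),q))
```

```text
[-97.803    0.5287   0.    ] -0.01781374027021314 [-0.3818 -0.2351  0.3996 -0.0821  0.869   0.0636 -0.9074  0.2015]
[[395.614  205.0282]] [[395.8439 212.9347]] seen (394.4, 206.8) (394.4, 213.2)
40 1 (-185, 0, 60) None
40 1 (-175, 0, 12) None
40 1 (4, 0, 12) [-0.2711 -0.3289  2.1589  0.3211  0.6621 -2.0653]
40 1 (20, -108, 60) [-0.4912 -0.23    1.9877  0.4616  0.8116 -2.3198]
40 1 (50, -108, 14) [-0.4592 -0.0915  1.9536  0.4907  0.7045 -2.3493]
40 1 (50, 20, 14) [-0.1953 -0.1991  2.0498  0.2553  0.6214 -1.958 ]
40 -1 (-185, 0, 60) None
40 -1 (-175, 0, 12) None
40 -1 (4, 0, 12) [-0.2711 -0.3289  2.1589  0.3211  0.6621  1.0763]
40 -1 (20, -108, 60) [-0.4912 -0.23    1.9877  0.4616  0.8116  0.8218]
40 -1 (50, -108, 14) [-0.4592 -0.0915  1.9536  0.4907  0.7045  0.7923]
40 -1 (50, 20, 14) [-0.1953 -0.1991  2.0498  0.2553  0.6214  1.1836]
45 1 (-185, 0, 60) None
45 1 (-175, 0, 12) None
45 1 (4, 0, 12) [-0.2888 -0.3699  2.2289  0.4331  0.5668 -2.1761]
45 1 (20, -108, 60) [-0.517  -0.2662  2.0557  0.5855  0.7363 -2.4386]
45 1 (50, -108, 14) [-0.4822 -0.1184  2.0185  0.6395  0.6265 -2.4959]
45 1 (50, 20, 14) [-0.2074 -0.2348  2.1196  0.3537  0.5132 -2.0555]
45 -1 (-185, 0, 60) None
45 -1 (-175, 0, 12) None
45 -1 (4, 0, 12) [-0.2888 -0.3699  2.2289  0.4331  0.5668  0.9655]
45 -1 (20, -108, 60) [-0.517  -0.2662  2.0557  0.5855  0.7363  0.703 ]
45 -1 (50, -108, 14) [-0.4822 -0.1184  2.0185  0.6395  0.6265  0.6457]
45 -1 (50, 20, 14) [-0.2074 -0.2348  2.1196  0.3537  0.5132  1.0861]
```

```bash
cat >> h.py <<'E'
def push(pts,q,z,vel,lim,ax):   # tip path through pts (x,y), stop when force against the push (bay axis ax) > lim
    b=monitor.sense()["force"]
    for x,y in pts:
        robot.line_to(tipW(x,y,z,q),vel=vel)
        s=monitor.sense(); f=R.from_euler('z',-CASE[3]).apply(s["force"]-b)
        print("t%.1f"%s["time"],(x,y),"F",f.round(1),"lag",(B(s["tool_pos"])-B(tipW(x,y,z,q))).round(1))
        if abs(f[ax])>lim: return True
    return False
E
python3 - <<'E'
from h import *
q=att(0,[0,-1,0])
robot.movep(tipW(-182,0,120,q),q)
effector.command_gripper(.085)
robot.line_to(tipW(-182,0,8,q),vel=.15)
hit=push([(x,0) for x in(-150,-110,-80,-60,-45,-30)],q,8,.05,8,0)
cv2.imwrite("pics/t3.png",optics.grab_frame("top")[:,:,::-1])
a=cv2.imread("pics/t3.png")[130:290,260:480]
cv2.imwrite("pics/t3c.png",cv2.resize(a,None,fx=3,fy=3,interpolation=cv2.INTER_CUBIC))
for sl in(25,30,35,40):
    q=att(sl,[0,-1,0]);print(sl,[ik(tipW(x,0,8,q),q) is not None for x in(-90,-70,-50,-40,5)])
st()
E
```

```text
t10.5 (-150, 0) F [ 0.4 -0.8 -0.4] lag [ 0.3  0.1 -0.2]
t11.4 (-110, 0) F [-0.4 -0.3 -0.4] lag [ 0.4 -0.   0.2]
t12.2 (-80, 0) F [-0.1  0.2 -0.3] lag [ 0.4  0.1 -0.1]
t12.8 (-60, 0) F [ 0.1 -0.2  0.3] lag [0.5 0.  0. ]
t13.2 (-45, 0) F [ 0.3 -0.7  0.2] lag [0.4 0.  0. ]
t13.7 (-30, 0) F [-1.   0.1 -1.2] lag [ 0.4 -0.   0. ]
25 [True, True, True, True, True]
30 [True, True, True, True, True]
35 [True, True, True, True, True]
40 [True, True, True, True, True]
 t13.7 bayTCP [-29.7  -0.   30. ] F [0.2 0.4 0.2] w0.085
```

View pics/t3c.png

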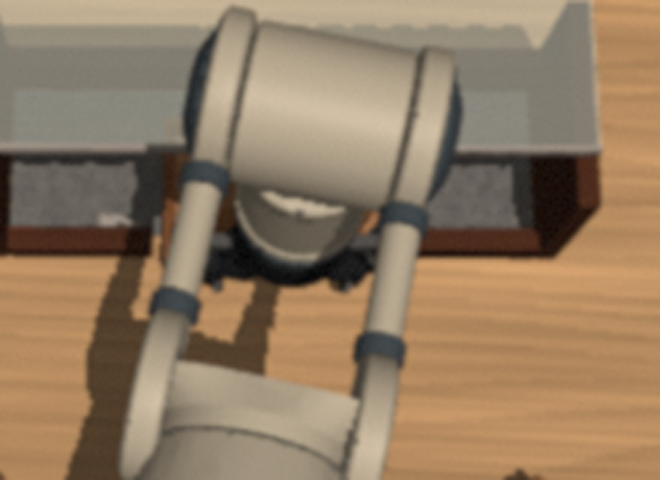

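The tray has entered the gap: its left edge is at x≈165, clear of the rail end at x≈153, and there was no jamming force. Next I'll slant the tool and push it on to the fence.

Run:
```python
from h import *
q0=att(0,[0,-1,0]); q=att(32,[0,-1,0])
robot.line_to(tipW(-70,0,20,q0),vel=.12)
robot.line_to(tipW(-70,0,20,q),q,vel=.08)
robot.line_to(tipW(-50,0,8,q),vel=.1)
hit=push([(x,0) for x in(-25,-10,-4,-1,1,3,5,7,9)],q,8,.03,5,0)
print("hit",hit)
robot.line_to(tipW(-40,0,10,q),vel=.1)
# retreat aside, up, for a look
q2=att(42,[0,-1,0])
robot.line_to(tipW(-60,-40,70,q),vel=.15)
effector.command_gripper(0)
robot.line_to(tipW(-30,-110,110,q2),q2,vel=.12)
st()
for n in("top","scene","wrist"):cv2.imwrite(f"pics/4{n}.png",optics.grab_frame(n)[:,:,::-1])
f=lambda n,y,x:cv2.resize(cv2.imread(f"pics/4{n}.png")[y:y+150,x:x+200],(400,300),interpolation=cv2.INTER_CUBIC)
w=cv2.resize(cv2.imread("pics/4wrist.png"),(400,300))
cv2.imwrite("pics/4.png",np.vstack([np.hstack([f("top",120,250),f("scene",250,255)]),np.hstack([w,w*0])]))
```

```text
t16.3 (-25, 0) F [0.1 0.8 0.2] lag [-0.1  0.  -0.1]
t16.9 (-10, 0) F [ 0.1  0.1 -0.2] lag [ 0.2 -0.   0. ]
t17.3 (-4, 0) F [-0.5 -0.   0. ] lag [0.2 0.  0.1]
t17.5 (-1, 0) F [-0.6  0.2 -0.6] lag [0.2 0.  0. ]
t17.8 (1, 0) F [-1.4  0.4 -0.7] lag [ 0.1  0.  -0. ]
t18.0 (3, 0) F [-1.3  0.1 -0.9] lag [ 0.1 -0.  -0. ]
t18.3 (5, 0) F [-1.3 -0.  -1.6] lag [ 0.1 -0.  -0. ]
t18.5 (7, 0) F [-0.6  0.1 -1.2] lag [ 0.1 -0.   0. ]
t18.8 (9, 0) F [-1.1  0.6 -0.8] lag [0.2 0.  0. ]
hit False
 t21.7 bayTCP [ -44.9 -109.8  126. ] F [-0.3 -0.5  0.3] w-0.000
```

View pics/4.png

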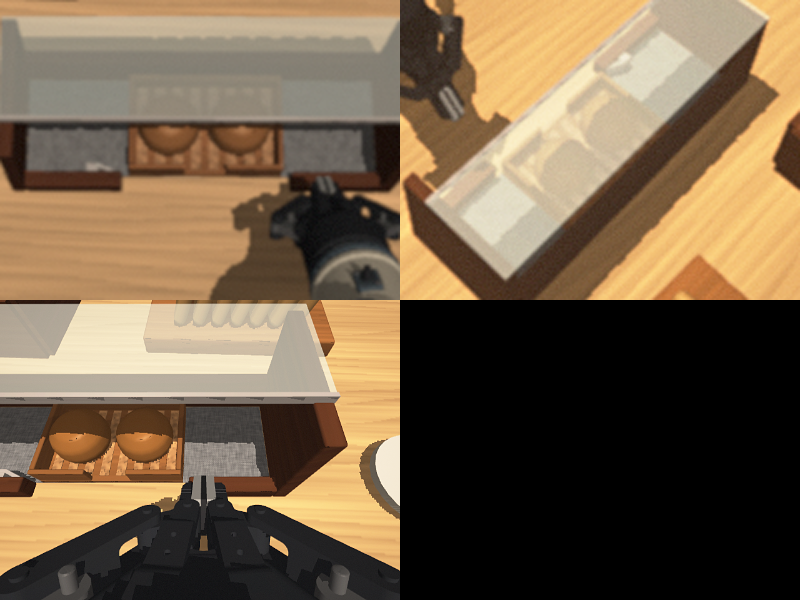

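No fence contact yet. The pictures show the tray inside the gap with both rolls in it, and its front wall about level with the rail (top panel, y≈172). I'll push a little further until the force rises.

Run:
```python
from h import *
q=att(32,[0,-1,0]); q2=att(42,[0,-1,0])
robot.line_to(tipW(-60,-40,70,q),q,vel=.2)
effector.command_gripper(.085)
robot.line_to(tipW(-25,0,8,q),vel=.15)
hit=push([(x,0) for x in(6,9,11,12.5,14,15.5,17,18.5,20)],q,8,.025,5,0)
print("hit",hit)
robot.line_to(tipW(-40,0,12,q),vel=.15)
robot.line_to(tipW(-60,-40,70,q),vel=.2)
effector.command_gripper(0)
robot.line_to(tipW(-30,-110,110,q2),q2,vel=.15)
st()
for n in("top","scene","wrist"):cv2.imwrite(f"pics/5{n}.png",optics.grab_frame(n)[:,:,::-1])
f=lambda n,y,x:cv2.resize(cv2.imread(f"pics/5{n}.png")[y:y+100,x:x+133],(400,300),interpolation=cv2.INTER_CUBIC)
w=cv2.resize(cv2.imread("pics/5wrist.png")[130:330,0:400],(800,300))
cv2.imwrite("pics/5.png",np.vstack([np.hstack([f("top",130,285),f("scene",270,290)]),w]))
```

```text
t25.3 (6, 0) F [ 0.6  1.1 -0.9] lag [-0.1 -0.  -0. ]
t25.5 (9, 0) F [ 1.3  0.5 -1.1] lag [0.1 0.  0. ]
t25.8 (11, 0) F [-0.3  0.6 -1.1] lag [ 0.   0.  -0.1]
t26.0 (12.5, 0) F [-1.5  0.2 -0.1] lag [ 0.1  0.  -0. ]
t26.3 (14, 0) F [-9.4  0.2  4.6] lag [-0.6 -0.2 -0.2]
hit True
 t28.8 bayTCP [ -45.  -109.8  125.9] F [ 0.2  0.2 -0.1] w-0.000
```

View pics/5.png

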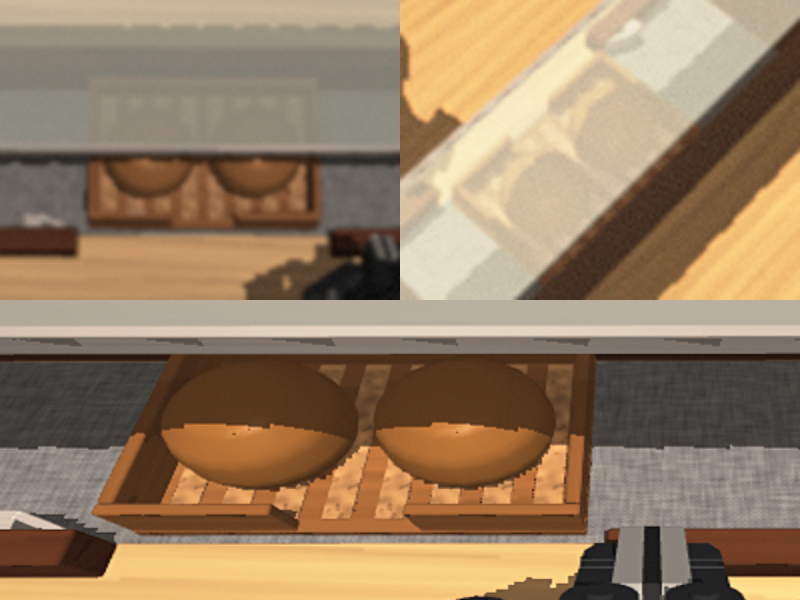

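The tray is against the fence: contact force reached 9 N, and a clear strip shows between the tray's front wall and the rail (y≈530–545). Both rolls are in it. Now I'll slide it left, pushing on its right wall.

Run:
```python
from h import *
q=att(42,[0,-1,0])
robot.line_to(tipW(50,-112,14,q),vel=.1)
st("in")
hit=push([(50,y) for y in(-95,-80,-70,-60,-45,-30,-15,-5,2,6,9,11,13,14,15,16,17,18,19,20,21,22)],q,14,.04,13,1)
print("hit",hit)
for n in("top","scene","wrist"):cv2.imwrite(f"pics/6{n}.png",optics.grab_frame(n)[:,:,::-1])
f=lambda n,y,x:cv2.resize(cv2.imread(f"pics/6{n}.png")[y:y+100,x:x+133],(400,300),interpolation=cv2.INTER_CUBIC)
w=cv2.resize(cv2.imread("pics/6wrist.png")[130:330,0:400],(800,300))
cv2.imwrite("pics/6.png",np.vstack([np.hstack([f("top",130,245),f("scene",230,320)]),w]))
```

```text
in t30.3 bayTCP [  35.4 -112.2   31.1] F [ 0.2 -0.1 -0.4] w0.000
t30.9 (50, -95) F [-0.7 -0.5  0.8] lag [0.1 0.4 0.1]
t31.4 (50, -80) F [-1.6 -0.   0.5] lag [ 0.   0.7 -0. ]
t31.8 (50, -70) F [-1.1 -3.9  0.6] lag [-0.1 -0.4 -0. ]
t32.2 (50, -60) F [-2.6 -4.1  1.4] lag [-0.1 -0.4 -0. ]
t32.8 (50, -45) F [-1.4 -4.4  0.6] lag [-0.1 -0.3 -0.1]
t33.3 (50, -30) F [-1.7 -4.5  0.9] lag [-0.1 -0.1 -0. ]
t33.8 (50, -15) F [-1.4 -3.8  0.3] lag [-0.1 -0.1 -0.1]
t34.2 (50, -5) F [-1.1 -4.8  0.5] lag [-0.1 -0.1 -0. ]
t34.5 (50, 2) F [-2.3 -5.3  0.9] lag [-0.1 -0.2 -0. ]
t34.8 (50, 6) F [-2.  -5.3  1.1] lag [-0.1 -0.4 -0.1]
t35.0 (50, 9) F [-2.  -6.5  1.3] lag [-0.1 -0.5 -0.1]
t35.3 (50, 11) F [-1.5 -4.1  1.2] lag [-0.1 -0.1 -0.1]
t35.5 (50, 13) F [-3.3 -3.9  0.3] lag [-0.1  0.1 -0.1]
t35.8 (50, 14) F [-2.9 -3.8  2.4] lag [-0.1 -0.1 -0.1]
t36.0 (50, 15) F [-3.3 -3.7  1.7] lag [-0.1 -0.1 -0.1]
t36.3 (50, 16) F [-3.9 -4.   1.8] lag [-0.1 -0.1 -0.1]
t36.5 (50, 17) F [-3.7 -7.1  1.7] lag [-0.1 -0.5 -0.1]
t36.8 (50, 18) F [ -3.8 -11.1   1.6] lag [-0.1 -1.4  0. ]
t37.0 (50, 19) F [ -5.5 -14.2   0.5] lag [-0.1 -2.3 -0. ]
hit True
```

View pics/6.png

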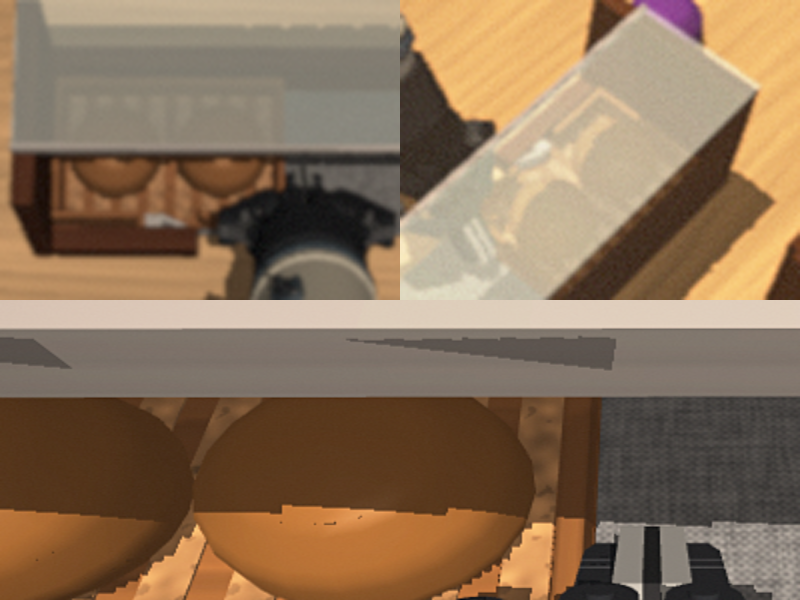

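The force fell from 6.5 to 4.1 N at y≈10, which is the catch popping out. It then rose to a firm stop at y≈16.7. The top panel shows the white catch in the notch at (165,220) and the tray's left rim at the wall (x≈52). I'll withdraw and check.

Run:
```python
from h import *
q=att(42,[0,-1,0])
robot.line_to(tipW(50,0,14,q),vel=.06)
robot.line_to(tipW(-40,-10,110,q),vel=.12)
robot.line_to(tipW(-80,40,150,q),vel=.2)
st()
for n in("top","scene","wrist"):cv2.imwrite(f"pics/7{n}.png",optics.grab_frame(n)[:,:,::-1])
f=lambda n,y,x:cv2.resize(cv2.imread(f"pics/7{n}.png")[y:y+100,x:x+133],(400,300),interpolation=cv2.INTER_CUBIC)
w=cv2.resize(cv2.imread("pics/7wrist.png")[130:330,50:450],(800,300))
cv2.imwrite("pics/7.png",np.vstack([np.hstack([f("top",130,245),f("scene",230,320)]),w]))
```

```text
t39.4 bayTCP [-94.5  40.2 166. ] F [-0.8  0.3 -0.7] w0.000
```

View pics/7.png

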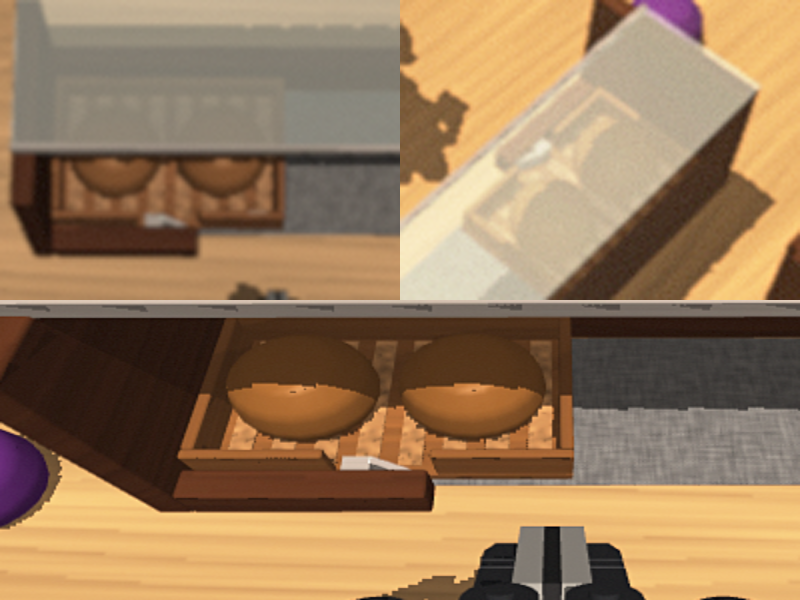

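The wrist panel shows the tray tight against the left wall. The catch (340–410,464) is out in the notch, both rolls are in the tray, and the gripper is clear.

```bash
python3 -c "
from workcell import finish_job
print(finish_job())"
```

```text
the job is handed in; nothing more can be done
None
```

The job is handed in: the tray is home against the left end wall with the catch out in its notch and both rolls in it, after about 39 s, with measured forces up to about 14 N; I pushed it against the rear fence before the leftward slide but did not measure that contact again afterwards.

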